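Loosen a stuck spice jar in the ratchet clamp

TASK

The amber jar's cap is stuck: pump the orange trigger of the clamp until the ratchet by itself holds the jar firmly, but gently enough for glass. With the jar clamped, twist its yellow cap anticlockwise as far as it goes (about 60 degrees), then let go of the cap and press the red release fully so that the jaw springs all the way back and the opened jar stands free where it is, upright. Leave the other things on the counter alone.

Things in the scene. Friction and masses are not known exactly. Their poses are not given: they have to be found in the camera images.
- clamp: the ratchet jar clamp, bolted to the counter: wooden base plate 110 x 300 x 8 mm and a grey housing 64 x 96 mm, top 72 mm above the counter. Origin on the counter in the plate's middle line; own +y is the way the moving jaw advances (housing and trigger at -y, jar and far jaw at +y); z up.
- vee: the grey far jaw, a V block 42 mm tall that stands on the base plate. Origin on the plate at the apex of the V, which opens to the clamp's -y with 90 degrees between its faces: a seated jar's axis stands 40 mm before the apex. Axes as the clamp's. It is loose on its track: pushed (1 N), it slides up to 10 mm to the clamp's +y before it meets its stop; how much of this play is left is not known.
- jaw (a joint): how far the moving steel jaw has advanced from home, m: 0 fully back, limit 0.065. The ratchet (7 mm teeth) lets it advance and holds it against a light return spring of 3 to 4.5 N.
- pad: the black rubber pad, 44 x 34 mm, sprung on the front of the moving jaw: pressed on the jar it gives way at 1.2 N per mm (up to 20 mm), so every further tooth squeezes 8.4 N harder. A squeeze of 7 to 17 N held by the ratchet is right; the glass is at risk over 22 N. Its frame lies on the counter, at home under the clamp's origin, and moves with the pad.
- pad_face (a point): the middle of the pad's front face, at the height of 34 mm; at home 10 mm ahead (own +y) of the clamp's origin.
- trigger: the orange trigger lever, hinged about the clamp's x axis behind the housing; origin on the hinge, 82 mm above the counter. Its paddle sticks out to the clamp's -y and up; pushed down 0.43 rad to its rubber stop it drives the jaw 3 teeth (21 mm) a full stroke; a spring lifts it again. What is gained since the last full tooth slips back when it is let up.
- paddle (a point): the middle of the top face of the trigger's paddle, 36 mm wide, 44 mm long; moves with it. Push straight down here, about 34 mm for a full stroke. Push needed, N: 2 (start) to 3.5 (end) for its own spring plus 0.7 times the sum of jaw return spring and pad squeeze, so it stiffens when the jar is gripped; solid at the stop.
- release_top (a point): the middle of the top of the red release button, 34 x 22 mm (long side along the clamp's x), on the housing between trigger and jar. Pushed down 6 mm (4 N, up to about 15 N when the clamp is tight) with the trigger fully up it lifts the ratchet's pawls; keep it down a full second while the jaw runs back.
- jar: the squat amber glass jar with the yellow twist cap, 56 mm across, 79 mm tall with its cap, about 0.28 kg; it starts standing loose on the base plate before the V. Origin at the centre of its underside.
- cap (a joint): how far the cap is unscrewed, rad: 0 tight, 1.1 fully turned (its stop); grows anticlockwise seen from above. It turns stiffly (0.12 N m) and stays on the jar.
- cap_top (a point): the middle of the top of the yellow cap, which is 48 mm across and 16 mm tall; the jaws and far jaw stay below 55 mm.
- jar_green: bystander: green glass jar with a green cap, 56 mm across, 79 mm tall.
- jar_clear: bystander: clear glass jar with a black cap, 56 mm across, 79 mm tall.
- mortar: bystander: marble mortar, 110 mm across, 75 mm tall.
- pestle: bystander: olive-wood pestle lying on the counter, 136 mm long, 30 mm thick.
- spoon: bystander: steel spoon with a wooden handle, lying on the counter.
- pinch_bowl: bystander: small blue bowl, 70 mm across, 30 mm tall.
There are look-alikes about, which are no part of the job. Leave any blue or pink look-alike of the jar alone.

How it is judged:
By the outcome, as a careful person would: the job done as asked, in the order asked, and still so for the second after the job is handed in, with the robot touching nothing.
It also fails if it takes over 64 s, if anything falls off the work surface, if the arm or the gripper's body presses on something with over 40 N, if the wrist force passes 120 N, or if a joint passes its speed limit or range.

ROBOT

A 6-joint arm with a two-finger parallel gripper is mounted at the origin on the work surface. World frame = base frame: x ahead of the robot, y to its left, z up, the work surface at z = 0. Lengths are in m, angles in rad, forces in N, time in s.
With the tool pointing down it reaches from about 0.275 to 0.825 m from the base axis. Payload 4.9 kg.
Tool frame: the origin (TCP) lies on the centre line of the jaws, within the pads' length; the fingertips stand 14 mm ahead of it and the grasp point (between the pads) lies 5 mm behind it; z points along the fingers, y is the line along which they close (so a half turn about z gives the same grasp; the last joint's range is limited). The gripper opens to 85 mm and grips with 20 to 120 N. Pads are 22 mm wide; open, the fingers measure 114 mm over their backs; the gripper's body (76 mm by 85 mm) begins 54 mm behind the grasp point. The pads swing forward as they close: fully open they stand 13 mm farther back than shut.
Start: joints at [1.161, 0.326, -0.193, 1.052, 0, 1.437], TCP at [0.15, 0.529, 0.245] pointing down, gripper open.
Joint ranges: [-2.65, 2.65], [-0.97, 1.79], [-1.3, 1.35], [-1.93, 2.1], [-1.47, 1.37], [-3.14, 3.14]. Speed limits (rad/s): [2.57, 2.57, 3.14, 3.14, 3.14, 3.14].

INTERFACE

Orientations are given as a rotation vector (axis times angle).
In Python, from station import monitor, viewer, workorder gives the robot as it stands.
- The arm moves only by the tool jog_arm, never from a script. Its argument "targets" is a list of rows, each an object with "linear": the shift along the tool's x, y, z in m, a list of three; "yaw": the turn about the tool's z in rad; "grip": the finger opening in m, from 0 to 0.0854. A call has 1 to 8 rows; each row shifts and turns the commanded pose from where the row before left it, along the tool's axes as they then stand; what a row does not reach is not made up. A row lasts 1/10 s, in which the tool goes at most 50 mm and 8.59 degrees, less where a joint would pass 70% of its speed; a pose out of reach is approached as far as the arm can. A call is refused whole if a number of a shift passes 0.05 or a number of a turn 0.15, either way. A call with a gripper value outside its range is refused whole. The fingers move at their own pace and stop on an object; "force" is the grip in N (left out, the last holds). Time passes only in rows, so rows that do not move let the fingers close. It gives the time, the measured TCP pose, the force, the opening and the grip force at its end, in the units of the state.
- monitor.state(): the state, without advancing time (a new reading comes with each control period).
- viewer.get_image(name): name is "side" or "top" or "wrist"; returns the picture (420x560x3 uint8, blue, green, red); there is no depth.
- viewer.calibration(name): a dict with "mtx" (3x3 intrinsics, pixels), "position" and "attitude" of the camera in the world; the wrist camera has in their place "mount" (4x4, takes a point from camera to tool coordinates, whose origin is the TCP and whose axes are the flange's). Camera axes: x right, y down, z forward; pixel columns grow to the right and rows downward; lengths in m; the calibration is good to about 2 mm. A picture is of the moment at which its call begins: read the wrist's pose just before it. calibration takes no time and is no camera call.
- workorder.finish_job(): hands the job in; it is judged then, once.
The state is a dict: "clock": time; "q": joint angles; "joint_velocities": joint speeds; "joint_efforts": joint torques, N m; "eef_pos": TCP position; "tool_rot": TCP orientation; "force": force on the tool from outside, world axes, zero at the start; "ft_torque": the same for the moment, N m; "width": finger opening in m; "grasp_force": force on a finger pad.
Only numpy, scipy, OpenCV 4.12 (cv2) and the standard library are available. Lean on these libraries where they do the work, as an engineer would, in place of code of your own. Each camera call takes 0.05 s, during which the arm holds its last target. There are 200 camera calls.

## Working session

There is one attempt and no reset: what is moved stays moved. The work goes in short steps, Python scripts to look and compute and a tool call to move; the robot and the scene stay as the last step left them, time stands still between calls to the robot, and variables do not carry over. Pictures are saved under pics/ and viewed, at most 10 in all, crops included, and the job is handed in when it is done.

Besides the shell and the picture viewer there is one more tool, called after "Request:" as a command line: name --argument value ..., lists and objects as JSON in quotes. jog_arm: Moves the arm, as the interface text tells. Its arguments: {"type":"object","properties":{"targets":{"type":"array"},"force":{"type":"number"}},"required":["targets"]}

```bash
mkdir -p pics
cat > h.py <<'E'
import numpy as np, cv2
from scipy.spatial.transform import Rotation as R
from station import monitor, viewer, workorder
def cam(n,s=None):
    c=viewer.calibration(n)
    if n=="wrist":
        M=np.array(c["mount"]); s=s or monitor.state()
        T=np.eye(4);T[:3,:3]=R.from_rotvec(s["tool_rot"]).as_matrix();T[:3,3]=s["eef_pos"]
        W=T@M; return np.array(c["mtx"]),W[:3,:3],W[:3,3]
    a=np.array(c["attitude"]); Rm=a if a.shape==(3,3) else R.from_rotvec(a).as_matrix() if a.size==3 else R.from_quat(a).as_matrix()
    return np.array(c["mtx"]),Rm,np.array(c["position"])
def ray(C,u,v,z):
    K,Rm,p=C; d=Rm@np.linalg.solve(K,[u,v,1.]); return p+d*(z-p[2])/d[2]
def proj(C,P):
    K,Rm,p=C; q=K@(Rm.T@(np.array(P)-p)); return q[:2]/q[2]
E
python3 - <<'E'
from h import *
s=monitor.state();print(s)
for n in("top","side"):
    cv2.imwrite(f"pics/{n}0.png",viewer.get_image(n));c=viewer.calibration(n);print(n,c)
print(viewer.calibration("wrist"))
a=cv2.imread("pics/top0.png");b=cv2.imread("pics/side0.png")
cv2.imwrite("pics/both0.png",cv2.resize(np.hstack([a,b]),(800,300)))
E
```

```text
{'clock': 0.0, 'q': array([ 1.16078941e+00,  3.26926380e-01, -1.93607536e-01,  1.05198652e+00,
       -1.23512916e-05,  1.43663060e+00]), 'joint_velocities': array([-0.00039973,  0.00071058,  0.00101287, -0.00013818, -0.00018356,
        0.00026267]), 'joint_efforts': array([ 8.07778415e-04, -4.43395865e+01,  2.62444389e+01,  1.52518559e-02,
       -6.52376048e-05, -3.11047486e-06]), 'eef_pos': array([0.14954333, 0.528693  , 0.24450236]), 'tool_rot': array([-4.31855710e-01, -3.11131193e+00,  2.61342872e-03]), 'force': array([ 0.37822836, -0.43051387,  0.98520041]), 'ft_torque': array([-0.00479226,  0.03270983, -0.03850933]), 'grasp_force': 0.0, 'width': 0.08544455792999067}
top {'mtx': array([[509.57286296,   0.        , 280.02272334],
       [  0.        , 509.57286296, 204.21441399],
       [  0.        ,   0.        ,   1.        ]]), 'position': array([0.37713466, 0.04674918, 1.4069835 ]), 'attitude': array([-2.19584374,  2.13329087, -0.15285559])}
side {'mtx': array([[477.44377992,   0.        , 285.66918928],
       [  0.        , 477.44377992, 206.09774551],
       [  0.        ,   0.        ,   1.        ]]), 'position': array([ 0.44708697, -1.03562292,  0.70364225]), 'attitude': array([-2.09847046,  0.06672456, -0.06430994])}
{'mtx': array([[371.50312477,   0.        , 272.9290846 ],
       [  0.        , 371.50312477, 212.92959386],
       [  0.        ,   0.        ,   1.        ]]), 'mount': array([[ 5.21097694e-04, -9.60764061e-01, -2.77366449e-01,
         7.07128956e-02],
       [ 9.99999756e-01,  3.71385984e-04,  5.92296800e-04,
        -4.99523183e-05],
       [-4.66047467e-04, -2.77366690e-01,  9.60764020e-01,
        -1.27695586e-01],
       [ 0.00000000e+00,  0.00000000e+00,  0.00000000e+00,
         1.00000000e+00]])}
```

View pics/top0.png

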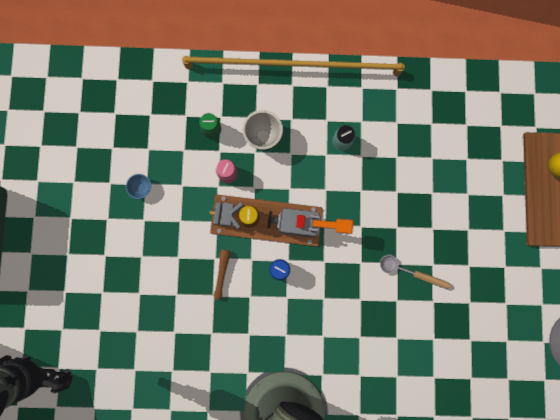

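View pics/side0.png

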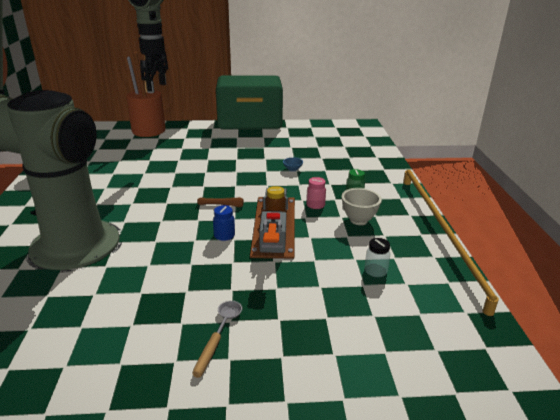

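The top view shows the yellow-capped jar at (248,215), red release at (300,221) and orange paddle at (345,226). The look-alikes are a pink jar (226,169) and a blue jar (280,270). The yellow-capped jar, standing between the V and the pad on the clamp's plate, is the one meant.

```bash
cat >> h.py <<'E'
HS={"yellow":((22,120,110),(33,255,255)),"orange":((6,170,150),(17,255,255)),"red":((0,170,100),(4,255,255))}
def blob(im,col,roi):
    u0,v0,u1,v1=roi; h=cv2.cvtColor(im,cv2.COLOR_BGR2HSV)
    m=cv2.inRange(h,*map(np.array,HS[col])); k=np.zeros_like(m);k[v0:v1,u0:u1]=m[v0:v1,u0:u1]
    c,_=cv2.findContours(k,0,2)
    return max(c,key=cv2.contourArea) if c else None
E
python3 - <<'E'
from h import *
a=cv2.imread("pics/top0.png");C=cam("top")
z={"yellow":.087,"red":.08,"orange":.1}
for col,roi in (("yellow",(225,195,275,240)),("red",(285,205,320,240)),("orange",(305,205,370,245))):
    c=blob(a,col,roi)
    if c is None: print(col,None);continue
    r=cv2.minAreaRect(c);print(col,cv2.contourArea(c),r)
    print(' world',ray(C,*r[0],z[col]).round(4),[ray(C,*p,z[col]).round(3)[:2].tolist() for p in cv2.boxPoints(r)])
h=cv2.cvtColor(a,cv2.COLOR_BGR2HSV)
print(h[221,300],h[226,345],h[215,244])
# plate
for p in((217,196),(323,208),(320,245),(212,233)): print(p,ray(C,*p,.008).round(4))
s=cv2.imread("pics/side0.png")
cv2.imwrite("pics/crop.png",np.hstack([cv2.resize(a[185:255,200:365],(440,187*1),interpolation=2),cv2.resize(s[180:265,205:330],(275,187),interpolation=2)]))
E
```

```text
yellow 245.0 ((248.0, 214.5), (17.0, 18.0), 90.0)
 world [0.5132 0.1097 0.087 ] [[0.535, 0.134], [0.536, 0.087], [0.492, 0.086], [0.49, 0.132]]
red 73.0 ((300.5, 221.0), (12.0, 7.0), 90.0)
 world [ 0.5009 -0.0277  0.08  ] [[0.516, -0.018], [0.517, -0.037], [0.485, -0.037], [0.485, -0.019]]
orange 308.5 ((332.3401794433594, 224.75820922851562), (39.20197677612305, 12.856075286865234), 5.194429397583008)
 world [ 0.4917 -0.1089  0.1   ] [[0.478, -0.057], [0.511, -0.06], [0.505, -0.161], [0.472, -0.158]]
[  1 214 181] [ 13 238 213] [ 24 225 194]
(217, 196) [0.5702 0.201  0.008 ]
(323, 208) [ 0.5456 -0.0932  0.008 ]
(320, 245) [ 0.4431 -0.0868  0.008 ]
(212, 233) [0.4674 0.2102 0.008 ]
```

View pics/crop.png

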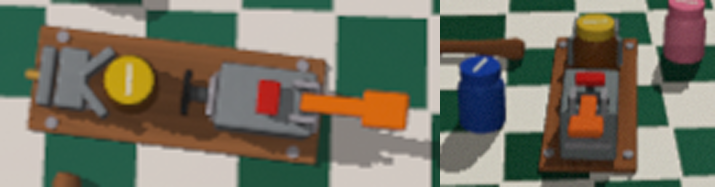

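The crop confirms it: the jar with the yellow cap stands before the V, with the pad, red button and orange paddle all in line. Next I triangulate the paddle and work out the shift.

```bash
cat >> h.py <<'E'
def tri(C1,p1,C2,p2):
    A=[];b=[]
    for (K,Rm,p),(u,v) in((C1,p1),(C2,p2)):
        d=Rm@np.linalg.solve(K,[u,v,1.]);d/=np.linalg.norm(d);P=np.eye(3)-np.outer(d,d);A.append(P);b.append(P@p)
    return np.linalg.lstsq(np.vstack(A),np.hstack(b),rcond=None)[0]
def go(P,s=None):
    s=s or monitor.state(); return R.from_rotvec(s["tool_rot"]).as_matrix().T@(np.array(P)-s["eef_pos"])
E
python3 - <<'E'
from h import *
a=cv2.imread("pics/top0.png");b=cv2.imread("pics/side0.png")
c=blob(a,"orange",(305,205,370,245));print(c[:,0].min(0),c[:,0].max(0))
m=np.zeros(a.shape[:2],np.uint8);cv2.drawContours(m,[c],0,255,-1)
print([(u,int((m[:,u]>0).sum())) for u in range(312,354)])
pt=np.argwhere(m[:,336:]>0).mean(0)[::-1]+[336,0];print("paddle top px",pt)
d=blob(b,"orange",(255,215,300,255));print(d[:,0].min(0),d[:,0].max(0))
n=np.zeros_like(m);cv2.drawContours(n,[d],0,255,-1)
rows=[(v,int((n[v]>0).sum())) for v in range(215,255)];print([r for r in rows if r[1]])
for v in (238,240,242):
    us=np.where(n[v]>0)[0]
    if len(us): print(v,tri(cam("top"),pt,cam("side"),(us.mean(),v)).round(4))
r=blob(a,"red",(285,205,320,240));q=blob(b,"red",(255,200,300,240))
ra=cv2.minAreaRect(r)[0];rb=cv2.minAreaRect(q);print(rb,tri(cam("top"),ra,cam("side"),rb[0]).round(4))
for z in(.09,.1,.11): print(z,ray(cam("top"),*pt,z).round(4))
for f in (85.2,):
    f=np.radians(f);M=np.array([[-np.sin(f),np.cos(f),0],[np.cos(f),np.sin(f),0],[0,0,-1]])
    print(M@(np.array([.490,-.142,.2])-monitor.state()["eef_pos"]))
E
```

```text
[313 219] [352 232]
[(312, 0), (313, 5), (314, 7), (315, 7), (316, 7), (317, 7), (318, 6), (319, 6), (320, 6), (321, 6), (322, 6), (323, 6), (324, 7), (325, 6), (326, 7), (327, 7), (328, 6), (329, 6), (330, 6), (331, 6), (332, 6), (333, 6), (334, 6), (335, 7), (336, 12), (337, 13), (338, 13), (339, 13), (340, 13), (341, 13), (342, 13), (343, 13), (344, 13), (345, 13), (346, 13), (347, 13), (348, 13), (349, 13), (350, 13), (351, 13), (352, 5), (353, 0)]
paddle top px [343.73584906 225.65566038]
[264 224] [278 239]
[(224, 7), (225, 7), (226, 7), (227, 7), (228, 7), (229, 7), (230, 7), (231, 7), (232, 8), (233, 14), (234, 15), (235, 15), (236, 15), (237, 15), (238, 15), (239, 15)]
238 [ 0.4912 -0.139   0.0957]
((273.0, 215.5), (5.0, 12.0), 90.0) [ 0.5012 -0.0273  0.087 ]
0.09 [ 0.4911 -0.1398  0.09  ]
0.1 [ 0.4903 -0.1383  0.1   ]
0.11 [ 0.4894 -0.1369  0.11  ]
[-0.39538439 -0.63992381  0.044585  ]
```

Request:
jog_arm --targets '[{"linear": [0,0,0],"yaw": -0.095,"grip": 0},{"linear": [0,0,0],"yaw": -0.095,"grip": 0},{"linear": [-0.022,-0.036,0],"yaw": 0,"grip": 0},{"linear": [-0.022,-0.036,0],"yaw": 0,"grip": 0},{"linear": [-0.022,-0.036,0],"yaw": 0,"grip": 0},{"linear": [-0.022,-0.036,0],"yaw": 0,"grip": 0},{"linear": [-0.022,-0.036,0],"yaw": 0,"grip": 0},{"linear": [-0.022,-0.036,0],"yaw": 0,"grip": 0}]' --force 40

```text
clock: 0.9
eef_pos: [0.2629, 0.3011, 0.2451]
tool_rot: [-0.134, -3.139, 0.0]
force: [0.1, 0.4, 0.5]
width: 0.0002
grasp_force: 0.0
```

Request:
jog_arm --targets '[{"linear": [-0.022,-0.036,0],"yaw": 0,"grip": 0},{"linear": [-0.022,-0.036,0],"yaw": 0,"grip": 0},{"linear": [-0.022,-0.036,0],"yaw": 0,"grip": 0},{"linear": [-0.022,-0.036,0],"yaw": 0,"grip": 0},{"linear": [-0.022,-0.036,0],"yaw": 0,"grip": 0},{"linear": [-0.022,-0.036,0],"yaw": 0,"grip": 0},{"linear": [-0.022,-0.036,0],"yaw": 0,"grip": 0},{"linear": [-0.022,-0.036,0],"yaw": 0,"grip": 0}]'

```text
clock: 1.7
eef_pos: [0.4137, -0.001, 0.2452]
tool_rot: [-0.136, -3.139, -0.0]
force: [0.7, 0.6, -0.3]
width: -0.0
grasp_force: 0.0
```

Request:
jog_arm --targets '[{"linear": [-0.022,-0.0325,0],"yaw": 0,"grip": 0},{"linear": [-0.022,-0.0325,0],"yaw": 0,"grip": 0},{"linear": [-0.022,-0.0325,0],"yaw": 0,"grip": 0},{"linear": [-0.022,-0.0325,0],"yaw": 0,"grip": 0},{"linear": [0,0,0.03],"yaw": 0,"grip": 0},{"linear": [0,0,0.03],"yaw": 0,"grip": 0}]'

```text
clock: 2.3
eef_pos: [0.4909, -0.1379, 0.1847]
tool_rot: [0.138, 3.137, -0.001]
force: [-0.2, 0.3, -0.9]
width: 0.0002
grasp_force: 0.0
```

Run:
```python
from h import *
s=monitor.state();C=cam("wrist",s);im=viewer.get_image("wrist");cv2.imwrite("pics/w1.png",im)
print(s["eef_pos"],s["force"])
c=blob(im,"orange",(0,0,560,420));print(cv2.contourArea(c),c[:,0].min(0),c[:,0].max(0))
print("paddle expected",proj(C,[.490,-.138,.103]),"release",proj(C,[.501,-.0275,.087]),"cap",proj(C,[.5132,.1097,.087]))
```

```text
[ 0.49091047 -0.13794112  0.18465926] [-0.19003152  0.27319086 -0.86548061]
5801.5 [235 198] [395 255]
paddle expected [272.53585659 227.86753986] release [447.20800024 221.83733955] cap [663.77332185 222.1072743 ]
```

View pics/w1.png

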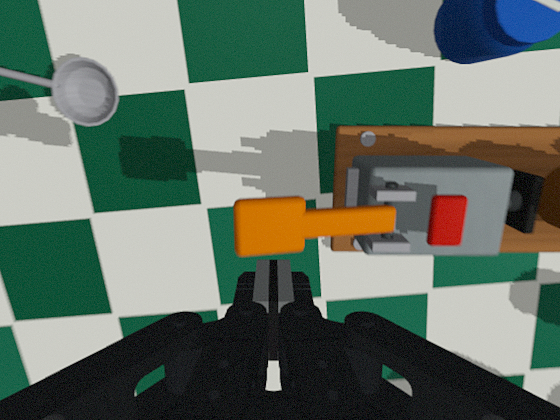

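The wrist view shows the paddle at about (270,226), within 3 px of the predicted (272,228), so I can descend and push.

Request:
jog_arm --targets '[{"linear": [0,0,0.03],"yaw": 0,"grip": 0},{"linear": [0,0,0.025],"yaw": 0,"grip": 0},{"linear": [0,0,0.005],"yaw": 0,"grip": 0},{"linear": [0,0,0],"yaw": 0,"grip": 0}]'

```text
clock: 2.75
eef_pos: [0.4894, -0.136, 0.1251]
tool_rot: [-0.134, -3.137, -0.001]
force: [-0.8, -0.4, -0.0]
width: -0.0002
grasp_force: 0.0
```

Request:
jog_arm --targets '[{"linear": [0,0,0.004],"yaw": 0,"grip": 0},{"linear": [0,0,0],"yaw": 0,"grip": 0}]'

```text
clock: 2.95
eef_pos: [0.4907, -0.1366, 0.1222]
tool_rot: [0.135, 3.137, -0.001]
force: [-0.0, 0.4, 0.4]
width: 0.0004
grasp_force: 0.0
```

Request:
jog_arm --targets '[{"linear": [0,0,0.004],"yaw": 0,"grip": 0},{"linear": [0,0,0],"yaw": 0,"grip": 0}]'

```text
clock: 3.15
eef_pos: [0.4906, -0.1367, 0.1178]
tool_rot: [0.135, 3.137, -0.001]
force: [-0.2, -0.3, 2.4]
width: 0.0001
grasp_force: 0.8
```

Request:
jog_arm --targets '[{"linear": [0,0,0.004],"yaw": 0,"grip": 0},{"linear": [0,0,0],"yaw": 0,"grip": 0}]'

```text
clock: 3.35
eef_pos: [0.4905, -0.1371, 0.1137]
tool_rot: [0.135, 3.138, -0.002]
force: [-0.4, -1.7, 4.4]
width: -0.0002
grasp_force: 1.8
```

Request:
jog_arm --targets '[{"linear": [0,0,0.006],"yaw": 0,"grip": 0},{"linear": [0,0,0.006],"yaw": 0,"grip": 0},{"linear": [0,0,0],"yaw": 0,"grip": 0}]'

```text
clock: 3.65
eef_pos: [0.4903, -0.1372, 0.1014]
tool_rot: [0.136, 3.138, -0.003]
force: [-0.4, -2.3, 4.1]
width: 0.0001
grasp_force: 2.1
```

Request:
jog_arm --targets '[{"linear": [0,0,0.006],"yaw": 0,"grip": 0},{"linear": [0,0,0.006],"yaw": 0,"grip": 0},{"linear": [0,0,0],"yaw": 0,"grip": 0}]'

```text
clock: 3.95
eef_pos: [0.4902, -0.1368, 0.0894]
tool_rot: [0.135, 3.138, -0.001]
force: [-0.9, -3.2, 5.1]
width: 0.0002
grasp_force: 2.7
```

Request:
jog_arm --targets '[{"linear": [0,0,0.004],"yaw": 0,"grip": 0},{"linear": [0,0,0],"yaw": 0,"grip": 0}]'

```text
clock: 4.15
eef_pos: [0.4902, -0.1365, 0.086]
tool_rot: [0.135, 3.138, -0.0]
force: [-1.6, -1.4, 7.3]
width: -0.0
grasp_force: 3.6
```

Request:
jog_arm --targets '[{"linear": [0,0,0.0025],"yaw": 0,"grip": 0},{"linear": [0,0,0],"yaw": 0,"grip": 0}]'

```text
clock: 4.35
eef_pos: [0.4904, -0.1364, 0.0856]
tool_rot: [0.134, 3.137, -0.001]
force: [-7.9, 0.5, 27.9]
width: 0.0003
grasp_force: 13.5
```

Request:
jog_arm --targets '[{"linear": [0,0,-0.01],"yaw": 0,"grip": 0},{"linear": [0,0,-0.015],"yaw": 0,"grip": 0},{"linear": [0,0,-0.015],"yaw": 0,"grip": 0},{"linear": [0,0,0],"yaw": 0,"grip": 0},{"linear": [0,0,0],"yaw": 0,"grip": 0}]'

```text
clock: 4.85
eef_pos: [0.4899, -0.136, 0.1225]
tool_rot: [-0.134, -3.139, -0.001]
force: [0.6, 0.1, -1.1]
width: 0.0
grasp_force: 0.0
```

Request:
jog_arm --targets '[{"linear": [0,0,0.007],"yaw": 0,"grip": 0},{"linear": [0,0,0.005],"yaw": 0,"grip": 0},{"linear": [0,0,0],"yaw": 0,"grip": 0}]'

```text
clock: 5.15
eef_pos: [0.4893, -0.1361, 0.1094]
tool_rot: [-0.135, -3.137, -0.001]
force: [-0.9, -1.3, 1.9]
width: 0.0003
grasp_force: 0.7
```

Request:
jog_arm --targets '[{"linear": [0,0,0.005],"yaw": 0,"grip": 0},{"linear": [0,0,0],"yaw": 0,"grip": 0}]'

```text
clock: 5.35
eef_pos: [0.4894, -0.1365, 0.1051]
tool_rot: [-0.135, -3.137, 0.001]
force: [-2.6, -0.5, 4.2]
width: 0.0001
grasp_force: 2.1
```

Request:
jog_arm --targets '[{"linear": [0,0,0.005],"yaw": 0,"grip": 0},{"linear": [0,0,0],"yaw": 0,"grip": 0}]'

```text
clock: 5.55
eef_pos: [0.4894, -0.1367, 0.1005]
tool_rot: [-0.135, -3.137, 0.001]
force: [-2.7, -2.3, 6.1]
width: 0.0002
grasp_force: 2.7
```

Request:
jog_arm --targets '[{"linear": [0,0,0.005],"yaw": 0,"grip": 0},{"linear": [0,0,0],"yaw": 0,"grip": 0}]'

```text
clock: 5.75
eef_pos: [0.4894, -0.1367, 0.0958]
tool_rot: [-0.135, -3.138, 0.001]
force: [-2.8, -1.8, 5.4]
width: -0.0002
grasp_force: 2.9
```

Run:
```python
from h import *
f=[]
for i in range(4):
    im=viewer.get_image("top" if i<3 else "side");f.append(monitor.state()["force"])
    cv2.imwrite("pics/%s1.png"%("top" if i<3 else "side"),im)
print(np.mean(f,0),monitor.state()["eef_pos"])
a=cv2.imread("pics/top1.png");b=cv2.imread("pics/side1.png")
c=blob(a,"yellow",(225,195,275,240));print(cv2.minAreaRect(c),cv2.contourArea(c))
cv2.imwrite("pics/c2.png",np.hstack([cv2.resize(a[185:255,205:325],(480,280),interpolation=2),cv2.resize(b[180:265,235:325],(296,280),interpolation=2)]))
```

```text
[-3.98413636 -2.40237531  5.66161901] [ 0.4894204  -0.13670106  0.09595341]
((246.5, 214.5), (17.0, 17.0), 90.0) 244.5
```

View pics/c2.png

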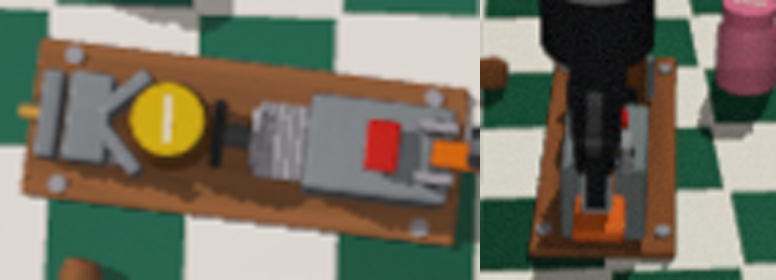

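The top crop shows the pad (u≈258) now touching the jar, which has shifted about 4 mm toward the V, with no squeeze yet. I'll finish the stroke carefully.

Request:
jog_arm --targets '[{"linear": [0,0,0.004],"yaw": 0,"grip": 0},{"linear": [0,0,0],"yaw": 0,"grip": 0}]'

```text
clock: 6.15
eef_pos: [0.4895, -0.1366, 0.0919]
tool_rot: [-0.135, -3.138, 0.001]
force: [-3.5, -1.1, 6.7]
width: 0.0003
grasp_force: 3.2
```

Request:
jog_arm --targets '[{"linear": [0,0,0.004],"yaw": 0,"grip": 0},{"linear": [0,0,0],"yaw": 0,"grip": 0}]'

```text
clock: 6.35
eef_pos: [0.4895, -0.1363, 0.0879]
tool_rot: [-0.135, -3.138, 0.0]
force: [-2.5, -1.3, 6.5]
width: 0.0006
grasp_force: 3.3
```

Request:
jog_arm --targets '[{"linear": [0,0,0.003],"yaw": 0,"grip": 0},{"linear": [0,0,0],"yaw": 0,"grip": 0}]'

```text
clock: 6.55
eef_pos: [0.4896, -0.1361, 0.0859]
tool_rot: [-0.134, -3.138, -0.0]
force: [-5.8, 1.0, 14.6]
width: 0.0001
grasp_force: 7.2
```

Request:
jog_arm --targets '[{"linear": [0,0,-0.01],"yaw": 0,"grip": 0},{"linear": [0,0,-0.015],"yaw": 0,"grip": 0},{"linear": [0,0,-0.012],"yaw": 0,"grip": 0},{"linear": [0,0,0],"yaw": 0,"grip": 0},{"linear": [0,0,0],"yaw": 0,"grip": 0}]'

```text
clock: 7.05
eef_pos: [0.4902, -0.1363, 0.1219]
tool_rot: [0.134, 3.138, 0.0]
force: [-0.4, -0.5, 0.2]
width: 0.0002
grasp_force: 0.0
```

```bash
cat > meas.py <<'E'
from h import *
import sys
s=monitor.state();im=viewer.get_image("top");cv2.imwrite("pics/%s.png"%sys.argv[1],im)
c=blob(im,"yellow",(225,195,275,240));M=cv2.moments(c)
a=cv2.imread("pics/top0.png");M0=cv2.moments(blob(a,"yellow",(225,195,275,240)))
p=lambda M:ray(cam("top"),M["m10"]/M["m00"],M["m01"]/M["m00"],.087)
print("cap",p(M).round(4),"shift",(p(M)-p(M0)).round(4),s["eef_pos"].round(4),s["force"].round(1))
E
python3 meas.py t2
```

```text
cap [0.5135 0.1203 0.087 ] shift [0.0002 0.0103 0.    ] [ 0.4902 -0.1363  0.1219] [-0.4 -0.5  0.2]
```

Request:
jog_arm --targets '[{"linear": [0,0,0.005],"yaw": 0,"grip": 0},{"linear": [0,0,0.003],"yaw": 0,"grip": 0},{"linear": [0,0,0],"yaw": 0,"grip": 0}]'

```text
clock: 7.4
eef_pos: [0.4896, -0.1363, 0.1129]
tool_rot: [-0.135, -3.138, -0.0]
force: [-0.1, 0.1, 0.5]
width: 0.0001
grasp_force: 0.5
```

Request:
jog_arm --targets '[{"linear": [0,0,0.004],"yaw": 0,"grip": 0},{"linear": [0,0,0],"yaw": 0,"grip": 0}]'

```text
clock: 7.6
eef_pos: [0.4897, -0.1364, 0.1093]
tool_rot: [-0.135, -3.138, 0.0]
force: [-0.3, -0.9, 1.4]
width: 0.0
grasp_force: 0.9
```

Request:
jog_arm --targets '[{"linear": [0,0,0.003],"yaw": 0,"grip": 0},{"linear": [0,0,0],"yaw": 0,"grip": 0}]'

```text
clock: 7.8
eef_pos: [0.4898, -0.1366, 0.1066]
tool_rot: [-0.135, -3.138, 0.001]
force: [-1.4, -1.7, 3.8]
width: -0.0001
grasp_force: 1.6
```

```bash
python3 meas.py t3
```

```text
cap [0.5135 0.1202 0.087 ] shift [0.0003 0.0103 0.    ] [ 0.4898 -0.1366  0.1066] [-1.4 -1.7  3.8]
```

Run:
```python
from h import *
L=[cv2.resize(cv2.imread(f"pics/{n}.png")[198:238,205:325],(780,195*1),interpolation=2) for n in("top1","t2","t3")]
cv2.imwrite("pics/c3.png",np.vstack(L))
```

```text
(no output)
```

View pics/c3.png

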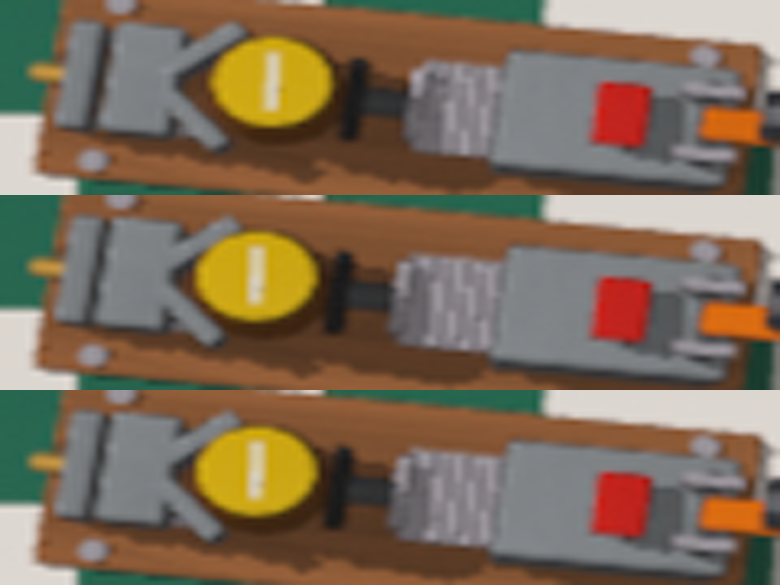

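Frames t2 and t3 show the jaw held 7 mm further on, the jar seated in the V, and about 3 mm of V play left before its stop. About two more teeth should do it.

Request:
jog_arm --targets '[{"linear": [0,0,0.004],"yaw": 0,"grip": 0},{"linear": [0,0,0],"yaw": 0,"grip": 0}]'

```text
clock: 8.05
eef_pos: [0.4899, -0.1369, 0.1029]
tool_rot: [-0.135, -3.138, 0.002]
force: [-2.5, -2.7, 6.2]
width: -0.0002
grasp_force: 3.0
```

```bash
python3 meas.py t4
```

```text
cap [0.5136 0.1209 0.087 ] shift [0.0004 0.0109 0.    ] [ 0.4899 -0.1369  0.1029] [-2.5 -2.7  6.2]
```

Request:
jog_arm --targets '[{"linear": [0,0,0.004],"yaw": 0,"grip": 0},{"linear": [0,0,0],"yaw": 0,"grip": 0}]'

```text
clock: 8.3
eef_pos: [0.4899, -0.1371, 0.0991]
tool_rot: [-0.135, -3.139, 0.003]
force: [-2.8, -2.8, 7.0]
width: 0.0001
grasp_force: 3.6
```

```bash
python3 meas.py t5
```

```text
cap [0.5138 0.1234 0.087 ] shift [0.0005 0.0135 0.    ] [ 0.4899 -0.1371  0.0991] [-2.8 -2.8  7. ]
```

Request:
jog_arm --targets '[{"linear": [0,0,0.004],"yaw": 0,"grip": 0},{"linear": [0,0,0],"yaw": 0,"grip": 0}]'

```text
clock: 8.55
eef_pos: [0.4899, -0.1371, 0.0954]
tool_rot: [0.135, 3.139, -0.003]
force: [-3.5, -2.4, 9.1]
width: -0.0001
grasp_force: 4.9
```

```bash
python3 meas.py t6
```

```text
cap [0.5139 0.1234 0.087 ] shift [0.0006 0.0135 0.    ] [ 0.4899 -0.1371  0.0954] [-3.5 -2.4  9.1]
```

Request:
jog_arm --targets '[{"linear": [0,0,0.003],"yaw": 0,"grip": 0},{"linear": [0,0,0],"yaw": 0,"grip": 0}]'

```text
clock: 8.8
eef_pos: [0.49, -0.1371, 0.0926]
tool_rot: [0.135, 3.138, -0.003]
force: [-4.9, -2.4, 11.8]
width: -0.0001
grasp_force: 6.0
```

```bash
python3 meas.py t7
```

```text
cap [0.5139 0.1236 0.087 ] shift [0.0006 0.0137 0.    ] [ 0.49   -0.1371  0.0926] [-4.9 -2.4 11.8]
```

Request:
jog_arm --targets '[{"linear": [0,0,0.004],"yaw": 0,"grip": 0},{"linear": [0,0,0],"yaw": 0,"grip": 0}]'

```text
clock: 9.05
eef_pos: [0.49, -0.1368, 0.0888]
tool_rot: [0.135, 3.138, -0.002]
force: [-5.4, -1.1, 14.2]
width: 0.0001
grasp_force: 7.0
```

Request:
jog_arm --targets '[{"linear": [0,0,0.003],"yaw": 0,"grip": 0},{"linear": [0,0,0],"yaw": 0,"grip": 0}]'

```text
clock: 9.25
eef_pos: [0.4901, -0.1366, 0.086]
tool_rot: [0.135, 3.138, -0.001]
force: [-5.0, -0.4, 17.0]
width: -0.0003
grasp_force: 8.2
```

Request:
jog_arm --targets '[{"linear": [0,0,0.001],"yaw": 0,"grip": 0},{"linear": [0,0,0],"yaw": 0,"grip": 0}]'

```text
clock: 9.45
eef_pos: [0.4901, -0.1365, 0.0857]
tool_rot: [0.135, 3.138, -0.001]
force: [-6.2, -0.5, 20.3]
width: 0.0001
grasp_force: 10.3
```

Request:
jog_arm --targets '[{"linear": [0,0,0.001],"yaw": 0,"grip": 0},{"linear": [0,0,0],"yaw": 0,"grip": 0}]'

```text
clock: 9.65
eef_pos: [0.4902, -0.1365, 0.0856]
tool_rot: [0.134, 3.137, -0.001]
force: [-9.3, 1.3, 29.0]
width: 0.0005
grasp_force: 14.3
```

Request:
jog_arm --targets '[{"linear": [0,0,-0.01],"yaw": 0,"grip": 0},{"linear": [0,0,-0.015],"yaw": 0,"grip": 0},{"linear": [0,0,-0.015],"yaw": 0,"grip": 0},{"linear": [0,0,-0.01],"yaw": 0,"grip": 0},{"linear": [0,0,0],"yaw": 0,"grip": 0}]'

```text
clock: 10.15
eef_pos: [0.491, -0.1364, 0.1339]
tool_rot: [0.134, 3.136, -0.0]
force: [0.6, -0.1, -0.4]
width: -0.0001
grasp_force: 0.0
```

```bash
python3 meas.py t8
python3 - <<'E'
from h import *
L=[cv2.resize(cv2.imread(f"pics/{n}.png")[198:238,205:325],(780,195*1),interpolation=2) for n in("t3","t7","t8")]
cv2.imwrite("pics/c4.png",np.vstack(L))
print(go([.5139,.1235,.145]))
E
```

```text
cap [0.5139 0.1236 0.087 ] shift [0.0006 0.0137 0.    ] [ 0.491  -0.1364  0.1339] [ 0.6 -0.1 -0.4]
[-0.00114451  0.26088687 -0.01192506]
```

View pics/c4.png

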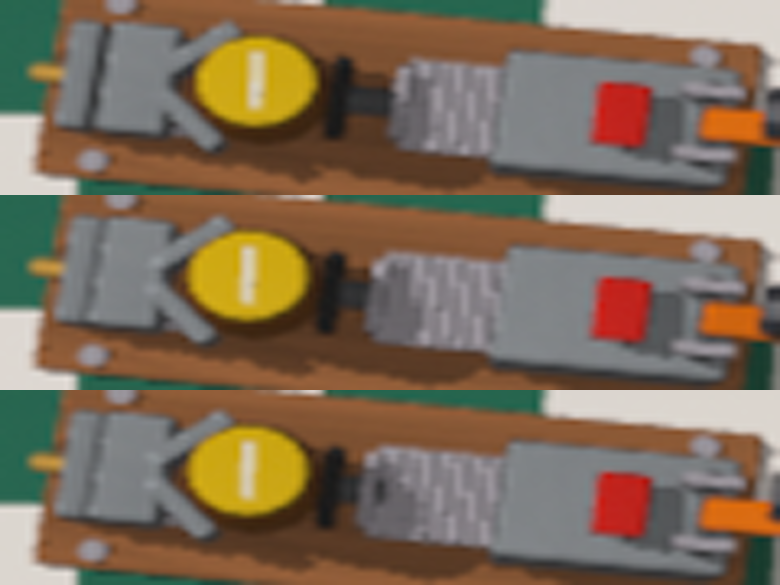

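t8 shows the jaw about 14 mm (two teeth) past t3 and holding with the trigger up. The V is at its stop and the pad is visibly compressed; the push force puts the squeeze at about 13 N. Next, the cap.

Request:
jog_arm --targets '[{"linear": [0,0,-0.03],"yaw": 0,"grip": 0},{"linear": [0,0,-0.03],"yaw": 0,"grip": 0},{"linear": [0,0.04,0],"yaw": 0,"grip": 0.085},{"linear": [0,0.045,0],"yaw": 0,"grip": 0.085},{"linear": [0,0.045,0],"yaw": 0,"grip": 0.085},{"linear": [0,0.045,0],"yaw": 0,"grip": 0.085},{"linear": [0,0.045,0],"yaw": 0,"grip": 0.085},{"linear": [0,0.04,0],"yaw": 0,"grip": 0.085}]'

```text
clock: 11.0
eef_pos: [0.5116, 0.1249, 0.1917]
tool_rot: [-0.134, -3.137, -0.001]
force: [1.5, -0.3, -0.5]
width: 0.0846
grasp_force: 0.0
```

```bash
cat > wcap.py <<'E'
from h import *
import sys
s=monitor.state();C=cam("wrist",s);im=viewer.get_image("wrist");cv2.imwrite("pics/%s.png"%sys.argv[1],im)
c=blob(im,"yellow",(0,0,560,420));h=cv2.convexHull(c);(u,v),r=cv2.minEnclosingCircle(h)
m=cv2.moments(h);P=ray(C,m["m10"]/m["m00"],m["m01"]/m["m00"],.085)
x0,y0,w,hh=cv2.boundingRect(c)
print("circle",u,v,r,"bbox",x0,y0,w,hh,"cap",P.round(4),"go",go([P[0],P[1],.086],s).round(4))
k=np.zeros(im.shape[:2],np.uint8);cv2.drawContours(k,[cv2.convexHull(c)],0,255,-1);k=cv2.erode(k,np.ones((9,9)))
hs=cv2.cvtColor(im,cv2.COLOR_BGR2HSV);w_=((hs[...,1]<110)&(hs[...,2]>120)&(k>0)).astype(np.uint8)
cc,_=cv2.findContours(w_,0,2)
if cc:
    q=max(cc,key=cv2.contourArea);b=cv2.boxPoints(cv2.minAreaRect(q));W=np.array([ray(C,*p,.087)[:2] for p in b])
    e=max((W[1]-W[0],W[2]-W[1]),key=np.linalg.norm);print("line",cv2.contourArea(q),"angle deg",np.degrees(np.arctan2(e[1],e[0]))%180)
print(s["eef_pos"],s["q"].round(3),s["width"],s["force"].round(1))
E
python3 wcap.py w2
```

```text
circle 274.1379699707031 221.7476348876953 38.158626556396484 bbox 236 189 77 67 cap [0.5143 0.1252 0.085 ] go [-0.0027  0.0005  0.1057]
line 444.0 angle deg 1.1478931165480353
[0.51162936 0.12485088 0.19173106] [ 0.099  0.327 -0.336  0.909  0.001  0.184] 0.0845869781085147 [ 1.5 -0.3 -0.5]
```

View pics/w2.png

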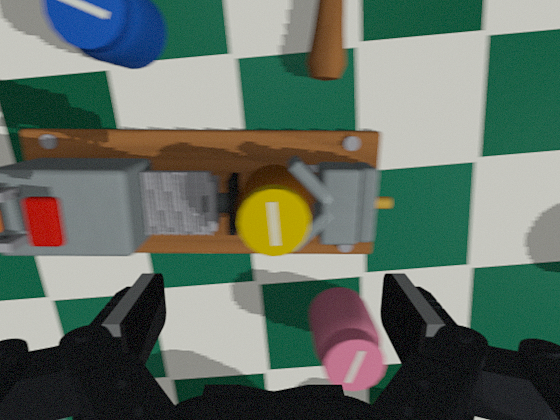

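The wrist view shows the cap centred near (274,222) with its white mark running radially. The cap is at (0.514, 0.125), which agrees with the top view, so I go down onto it.

Request:
jog_arm --targets '[{"linear": [-0.0025,-0.0005,0.03],"yaw": 0,"grip": 0.085},{"linear": [0,0,0.03],"yaw": 0,"grip": 0.085},{"linear": [0,0,0.03],"yaw": 0,"grip": 0.085},{"linear": [0,0,0.017],"yaw": 0,"grip": 0.085},{"linear": [0,0,0.01],"yaw": 0,"grip": 0.085},{"linear": [0,0,0],"yaw": 0,"grip": 0.085}]'

```text
clock: 11.65
eef_pos: [0.5133, 0.1217, 0.074]
tool_rot: [-0.135, -3.135, 0.0]
force: [0.2, 0.4, -0.1]
width: 0.0847
grasp_force: 0.0
```

Request:
jog_arm --targets '[{"linear": [0,0,0],"yaw": 0,"grip": 0.03},{"linear": [0,0,0],"yaw": 0,"grip": 0.03},{"linear": [0,0,0],"yaw": 0,"grip": 0.03},{"linear": [0,0,0],"yaw": 0,"grip": 0.03},{"linear": [0,0,0],"yaw": 0,"grip": 0.03}]' --force 25

```text
clock: 12.15
eef_pos: [0.5156, 0.1227, 0.077]
tool_rot: [0.134, 3.136, 0.003]
force: [-1.0, 3.4, 5.5]
width: 0.0473
grasp_force: 25.5
```

```bash
python3 wcap.py w3; python3 -c "
from h import *
print(monitor.state()['ft_torque'])"
```

```text
circle 272.7418212890625 303.9496765136719 65.02401733398438 bbox 208 245 130 119 cap [0.5139 0.1228 0.085 ] go [ 0.0017  0.     -0.009 ]
line 814.0 angle deg 1.0246173931222382
[0.51562294 0.12265628 0.07702552] [ 0.093  0.464 -0.467  0.637  0.001  0.179] 0.04729621954724422 [-1.   3.4  5.5]
[ 0.58589599  0.17445445 -0.03746039]
```

Request:
jog_arm --targets '[{"linear": [0,0,0],"yaw": -0.1,"grip": 0.03},{"linear": [0,0,0],"yaw": -0.1,"grip": 0.03},{"linear": [0,0,0],"yaw": -0.1,"grip": 0.03},{"linear": [0,0,0],"yaw": -0.1,"grip": 0.03},{"linear": [0,0,0],"yaw": -0.1,"grip": 0.03},{"linear": [0,0,0],"yaw": -0.1,"grip": 0.03},{"linear": [0,0,0],"yaw": -0.1,"grip": 0.03},{"linear": [0,0,0],"yaw": -0.1,"grip": 0.03}]'

```text
clock: 13.0
eef_pos: [0.5156, 0.1228, 0.077]
tool_rot: [-1.104, 2.939, 0.001]
force: [-0.5, 2.4, 7.2]
width: 0.0471
grasp_force: 25.7
```

```bash
python3 wcap.py w4; python3 -c "
from h import *
print(monitor.state()['ft_torque'])"
```

```text
circle 272.7850341796875 304.951416015625 64.98155212402344 bbox 208 243 130 121 cap [0.5141 0.1218 0.085 ] go [ 0.0017  0.0003 -0.009 ]
line 823.0 angle deg 47.09246458611425
[0.51555497 0.12275513 0.07700882] [ 0.094  0.464 -0.467  0.637  0.002 -0.625] 0.047140111459952665 [-0.5  2.4  7.2]
[0.66027736 0.26216123 0.07290451]
```

Request:
jog_arm --targets '[{"linear": [0,0,0],"yaw": -0.1,"grip": 0.03},{"linear": [0,0,0],"yaw": -0.1,"grip": 0.03},{"linear": [0,0,0],"yaw": -0.05,"grip": 0.03},{"linear": [0,0,0],"yaw": 0,"grip": 0.03}]'

```text
clock: 13.45
eef_pos: [0.5155, 0.1228, 0.077]
tool_rot: [-1.457, 2.78, 0.001]
force: [-0.5, 2.6, 6.3]
width: 0.047
grasp_force: 25.6
```

```bash
python3 wcap.py w5; python3 -c "
from h import *
print(monitor.state()['ft_torque'])"
```

```text
circle 272.7325439453125 304.5 64.96587371826172 bbox 208 243 130 122 cap [0.5143 0.1216 0.085 ] go [ 0.0016  0.0003 -0.009 ]
line 822.5 angle deg 61.253473893891645
[0.51549299 0.12277601 0.07699318] [ 0.094  0.464 -0.467  0.637  0.002 -0.872] 0.04698182544870886 [-0.5  2.6  6.3]
[0.62594222 0.36886831 0.12494156]
```

Request:
jog_arm --targets '[{"linear": [0,0,0],"yaw": -0.05,"grip": 0.03},{"linear": [0,0,0],"yaw": 0,"grip": 0.03}]'

```text
clock: 13.7
eef_pos: [0.5155, 0.1228, 0.077]
tool_rot: [-1.526, 2.743, 0.001]
force: [-0.7, 2.5, 6.6]
width: 0.0468
grasp_force: 25.6
```

```bash
python3 wcap.py w6|grep line; python3 -c "
from h import *
print(monitor.state()['ft_torque'])"
```

```text
line 823.5 angle deg 64.11390757416271
[0.63322441 0.28562237 0.10958315]
```

Request:
jog_arm --targets '[{"linear": [0,0,0],"yaw": -0.04,"grip": 0.03},{"linear": [0,0,0],"yaw": 0,"grip": 0.03}]'

```text
clock: 13.95
eef_pos: [0.5152, 0.1232, 0.077]
tool_rot: [-1.58, 2.712, 0.003]
force: [-2.2, 4.5, 7.4]
width: 0.0469
grasp_force: 25.7
```

```bash
python3 wcap.py w7|grep line; python3 -c "
from h import *
print(monitor.state()['ft_torque'])"
```

```text
line 823.0 angle deg 66.37673196223852
[ 0.86889855  0.48137792 -0.10084814]
```

Request:
jog_arm --targets '[{"linear": [0,0,0],"yaw": -0.04,"grip": 0.03},{"linear": [0,0,0],"yaw": 0,"grip": 0.03}]'

```text
clock: 14.2
eef_pos: [0.5152, 0.1234, 0.077]
tool_rot: [-1.634, 2.68, 0.003]
force: [-1.0, 5.2, 7.1]
width: 0.0471
grasp_force: 25.6
```

```bash
python3 wcap.py w8; python3 -c "
from h import *
print(monitor.state()['ft_torque'])"
```

```text
circle 273.0380859375 306.7875671386719 65.11746978759766 bbox 208 246 130 118 cap [0.5142 0.1222 0.085 ] go [ 0.0015  0.0003 -0.009 ]
line 821.5 angle deg 68.67597262970466
[0.51516566 0.12338446 0.07699869] [ 0.094  0.464 -0.467  0.638  0.003 -1.001] 0.04708678610927906 [-1.   5.2  7.1]
[ 0.98392188  0.52560628 -0.11841655]
```

The behaviour changed at about 1.1 rad (the tool began to deflect and the side force rose), so the cap is at its stop. I let go, go up, and move to the release.

Request:
jog_arm --targets '[{"linear": [0,0,0],"yaw": 0,"grip": 0.085},{"linear": [0,0,0],"yaw": 0,"grip": 0.085},{"linear": [0,0,0],"yaw": 0,"grip": 0.085},{"linear": [0,0,0],"yaw": 0,"grip": 0.085},{"linear": [0,0,-0.02],"yaw": 0,"grip": 0.085},{"linear": [0,0,-0.035],"yaw": 0,"grip": 0.085},{"linear": [0,0,-0.035],"yaw": 0,"grip": 0.085}]'

```text
clock: 14.95
eef_pos: [0.514, 0.1217, 0.1661]
tool_rot: [1.633, -2.682, -0.001]
force: [0.9, 0.1, 0.5]
width: 0.0852
grasp_force: 0.0
```

Request:
jog_arm --targets '[{"linear": [0,0,0],"yaw": 0.15,"grip": 0},{"linear": [0,0,0],"yaw": 0.15,"grip": 0},{"linear": [0,0,0],"yaw": 0.15,"grip": 0},{"linear": [0,0,0],"yaw": 0.15,"grip": 0},{"linear": [0,0,0],"yaw": 0.15,"grip": 0},{"linear": [0,0,0],"yaw": 0.15,"grip": 0},{"linear": [0,0,0],"yaw": 0.15,"grip": 0},{"linear": [0,0,0],"yaw": 0.13,"grip": 0}]'

```text
clock: 15.75
eef_pos: [0.5146, 0.1217, 0.1656]
tool_rot: [-0.144, -3.138, 0.0]
force: [-0.7, -0.5, 0.1]
width: 0.0
grasp_force: 0.0
```

```bash
python3 wcap.py w9; python3 meas.py t9
python3 - <<'E'
from h import *
s=monitor.state();C=cam("wrist",s);im=cv2.imread("pics/w9.png");r=cv2.minAreaRect(blob(im,"red",(0,100,200,320)))
P=ray(C,*r[0],.087);print(r,P,go([P[0],P[1],.13],s),"top-based",go([.5012,-.0273,.13],s))
E
```

```text
circle 275.5 226.9888916015625 40.39461135864258 bbox 236 192 80 73 cap [0.5133 0.124  0.085 ] go [0.0015 0.0021 0.0796]
line 332.5 angle deg 67.66329724007804
[0.51461316 0.12174659 0.16559274] [ 0.093  0.356 -0.367  0.847 -0.     0.185] 2.7189647537798764e-06 [-0.7 -0.5  0.1]
((20.5, 228.5), (53.0, 41.0), 90.0) [ 0.50038882 -0.02508586  0.087     ] [ 0.00160629 -0.14754369  0.03564013] top-based [ 0.00060868 -0.14968031  0.03564045]Traceback (most recent call last):
  File "meas.py", line 7, in <module>
    print("cap",p(M).round(4),"shift",(p(M)-p(M0)).round(4),s["eef_pos"].round(4),s["force"].round(1))
                ~^^^
  File "meas.py", line 6, in <lambda>
    p=lambda M:ray(cam("top"),M["m10"]/M["m00"],M["m01"]/M["m00"],.087)
                              ~~~~~~~~^~~~~~~~~
ZeroDivisionError: float division by zero
```

Request:
jog_arm --targets '[{"linear": [0.001,-0.037,0],"yaw": 0,"grip": 0},{"linear": [0,-0.037,0],"yaw": 0,"grip": 0},{"linear": [0,-0.037,0],"yaw": 0,"grip": 0},{"linear": [0,-0.036,0],"yaw": 0,"grip": 0},{"linear": [0,0,0.03],"yaw": 0,"grip": 0},{"linear": [0,0,0.02],"yaw": 0,"grip": 0},{"linear": [0,0,0],"yaw": 0,"grip": 0}]'

```text
clock: 16.55
eef_pos: [0.4988, -0.0246, 0.1135]
tool_rot: [-0.132, -3.134, -0.001]
force: [-0.3, -0.2, 0.9]
width: -0.0001
grasp_force: 0.0
```

Request:
jog_arm --targets '[{"linear": [0,0,0.006],"yaw": 0,"grip": 0},{"linear": [0,0,0.005],"yaw": 0,"grip": 0},{"linear": [0,0,0],"yaw": 0,"grip": 0}]'

```text
clock: 16.85
eef_pos: [0.5015, -0.0242, 0.105]
tool_rot: [0.133, 3.138, -0.0]
force: [0.3, 1.3, 1.1]
width: -0.0003
grasp_force: 0.6
```

Request:
jog_arm --targets '[{"linear": [0,0,0.003],"yaw": 0,"grip": 0},{"linear": [0,0,0],"yaw": 0,"grip": 0}]'

```text
clock: 17.05
eef_pos: [0.5017, -0.0243, 0.1024]
tool_rot: [0.134, 3.137, -0.0]
force: [-0.5, 1.1, 3.8]
width: 0.0
grasp_force: 1.7
```

Request:
jog_arm --targets '[{"linear": [0,0,0.002],"yaw": 0,"grip": 0},{"linear": [0,0,0],"yaw": 0,"grip": 0}]'

```text
clock: 17.25
eef_pos: [0.5017, -0.0243, 0.1002]
tool_rot: [0.134, 3.137, 0.0]
force: [0.5, 1.5, 4.4]
width: 0.0001
grasp_force: 2.4
```

Request:
jog_arm --targets '[{"linear": [0,0,0.002],"yaw": 0,"grip": 0},{"linear": [0,0,0],"yaw": 0,"grip": 0}]'

```text
clock: 17.45
eef_pos: [0.5017, -0.0243, 0.099]
tool_rot: [0.134, 3.137, 0.0]
force: [-2.4, 1.5, 12.9]
width: -0.0
grasp_force: 6.6
```

Request:
jog_arm --targets '[{"linear": [0,0,0.001],"yaw": 0,"grip": 0},{"linear": [0,0,0],"yaw": 0,"grip": 0}]'

```text
clock: 17.65
eef_pos: [0.5017, -0.0243, 0.099]
tool_rot: [0.134, 3.137, 0.0]
force: [-5.7, 1.6, 21.8]
width: 0.0002
grasp_force: 11.0
```

At the button's stop. I hold it down for over a second.

Request:
jog_arm --targets '[{"linear": [0,0,0],"yaw": 0,"grip": 0},{"linear": [0,0,0],"yaw": 0,"grip": 0},{"linear": [0,0,0],"yaw": 0,"grip": 0},{"linear": [0,0,0],"yaw": 0,"grip": 0},{"linear": [0,0,0],"yaw": 0,"grip": 0},{"linear": [0,0,0],"yaw": 0,"grip": 0},{"linear": [0,0,0],"yaw": 0,"grip": 0},{"linear": [0,0,0],"yaw": 0,"grip": 0}]'

```text
clock: 18.45
eef_pos: [0.5017, -0.0243, 0.099]
tool_rot: [0.134, 3.137, -0.0]
force: [-5.2, 2.9, 21.1]
width: 0.0002
grasp_force: 10.9
```

Request:
jog_arm --targets '[{"linear": [0,0,0],"yaw": 0,"grip": 0},{"linear": [0,0,0],"yaw": 0,"grip": 0},{"linear": [0,0,0],"yaw": 0,"grip": 0},{"linear": [0,0,0],"yaw": 0,"grip": 0},{"linear": [0,0,0],"yaw": 0,"grip": 0},{"linear": [0,0,0],"yaw": 0,"grip": 0},{"linear": [0,0,0],"yaw": 0,"grip": 0}]'

```text
clock: 19.15
eef_pos: [0.5017, -0.0243, 0.099]
tool_rot: [0.134, 3.137, -0.0]
force: [-5.4, 1.5, 22.3]
width: 0.0002
grasp_force: 10.9
```

Request:
jog_arm --targets '[{"linear": [0,0,-0.02],"yaw": 0,"grip": 0},{"linear": [0,0,-0.035],"yaw": 0,"grip": 0},{"linear": [0,0,-0.035],"yaw": 0,"grip": 0},{"linear": [0,-0.04,-0.02],"yaw": 0,"grip": 0},{"linear": [0.02,-0.04,0],"yaw": 0,"grip": 0},{"linear": [0.02,-0.04,0],"yaw": 0,"grip": 0},{"linear": [0.02,-0.04,0],"yaw": 0,"grip": 0},{"linear": [0.02,-0.04,0],"yaw": 0,"grip": 0}]'

```text
clock: 19.95
eef_pos: [0.403, -0.218, 0.2067]
tool_rot: [-0.134, -3.139, 0.0]
force: [0.7, -0.7, 0.7]
width: -0.0003
grasp_force: 0.0
```

Run:
```python
from h import *
a=viewer.get_image("top");b=viewer.get_image("side")
cv2.imwrite("pics/fin.png",np.vstack([cv2.resize(a[185:255,205:365],(640,280),interpolation=2),cv2.resize(b[140:300,180:400],(385,280),interpolation=2) if 0 else cv2.copyMakeBorder(cv2.resize(b[140:300,180:400],(385,280),interpolation=2),0,0,0,255,0)]))
c=blob(a,"yellow",(225,195,275,240));M=cv2.moments(c);print(ray(cam("top"),M["m10"]/M["m00"],M["m01"]/M["m00"],.087))
```

```text
[0.51336096 0.12406762 0.087     ]
```

View pics/fin.png

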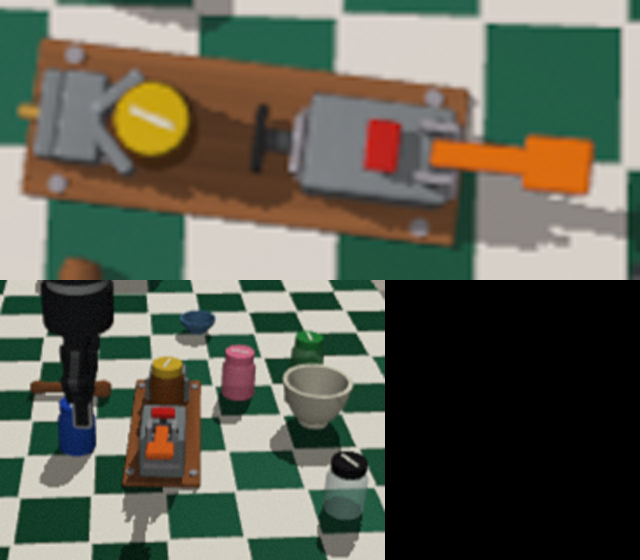

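The final view shows the jaw home (pad back at u≈270), the jar upright in the V with its cap turned, and the bystanders untouched. I hand the job in.

```bash
python3 -c "
from station import workorder
print(workorder.finish_job())"
```

```text
the job is handed in; nothing more can be done
None
```

The job is handed in at about 20 s on the robot's clock: the jar was clamped at roughly 13 N (estimated from the trigger push force), the cap turned to its stop, and the release held until the jaw was home with the jar upright and free.

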